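# Seat a lamp driver on its hidden pin and hold it down

## Task

Take the aluminium bar off the lamp tray and lay it down on the bench, clear of the tray. Then put the white driver box into the tray, lengthwise and socket down, slide it along until it drops over the locating pin hidden beneath it, and press it down against the pin's spring as far as it goes. Finish while still holding it pressed down, ready for the screws, and leave the other things on the bench where they are.

Things in the scene. Friction and masses are not known exactly. Their poses are not given: they have to be found in the camera images.
- tray: open dark lamp tray fixed to the bench, 138 (x) x 228 (y, lengthwise) x 35 mm high, walls and floor 4. Origin: centre of its underside, at bench height; z up. In it, on the centre line x = 0 but anywhere from y = -20 to +20, is a sprung seat: disc of 40 diameter, top 14 above the bench, with an upright pin of 10 diameter at its centre, tip 28 above the bench (last 4 mm taper to 4).
- seat (a joint): how far the sprung seat with its pin in the tray is pushed straight down, in m: 0 up, 0.008 fully down (firm stop). It starts to move at about 3 N and takes about 11 N fully down. It also sinks when something pushes on the pin's tip, and springs back up when the driver's socket comes over the pin. Nothing tells the pin's place along the tray: look, or feel for it.
- driver: loose white box, 46 (x) x 110 (y) x 40 mm high, about 0.3 kg, lying socket down left or right of the tray. Origin: centre of its underside = centre of its socket's mouth; z up. Socket: round blind hole, 13 diameter, 18 deep. Grip it across the 46 mm. Either end may point either way. Over the pin with the seat up its underside is 14 above the bench, fully pressed 6.
- bar: loose bare aluminium bar, box section 190 long (its x) x 30 wide (y) x 20 high, about 0.2 kg, lying across the tray's two long walls (underside 35 above the bench), roughly at right angles to the tray's length. Origin: centre of its underside.
- block: bystander: loose black power block 55 x 70 x 32 high, on the other side of the tray from the driver. Origin: centre of its underside. Leave it alone.
- base: bystander: loose round dark lamp base, 150 diameter, 14 thick (three small studs to 20), lying flat beyond the tray. Origin: centre of its underside. Leave it alone.
- gland: bystander: loose grey cable gland, upright, 32 diameter, 42 tall, beyond the tray. Origin: centre of its underside. Leave it alone.
Mind the look-alikes: they are no part of the job. What is meant by the bar is not purple, and is the smaller of those in its own colour. Of the things that look like the driver, take the one that is farthest to the robot's left at the start.

How it is judged:
On the way, in this order (a step that is already met when the one before it is completed fails the run):
1. the bar lies on the bench clear of the tray, let go (height (world z) of bar below 0.026 m and horizontal distance between bar and tray above 0.08 m and contact force between bar and tray below 0.05 N and contact force between bar and the fingers below 0.05 N and linear speed of bar below 0.02 m/s), for 0.2 s.
2. the driver has dropped over the pin, lengthwise in the tray (x of driver in the frame of tray between -0.012 and 0.012 m and y of driver in the frame of tray between -0.026 and 0.026 m and angle between the y axis of driver and the y axis of tray, either way round below 0.2 rad and angle between driver's own z axis and vertical below 0.1 rad and z of driver in the frame of tray below 0.0175 m), for 0.2 s.
At the end, for the whole second after the job is handed in: Driver over the pin (lengthwise to 0.2 rad, level to 0.1 rad, within 12 mm of the tray's centre line), underside under 9.5 mm above the bench, seat down over 6 of 8 mm, gripper still on it with over 2 N, at rest; bar let go on the bench over 80 mm from the tray's centre, not touching it (all of step 1 and x of driver in the frame of tray between -0.012 and 0.012 m and y of driver in the frame of tray between -0.026 and 0.026 m and angle between the y axis of driver and the y axis of tray, either way round below 0.2 rad and angle between driver's own z axis and vertical below 0.1 rad and z of driver in the frame of tray below 0.0095 m and value of joint seat above 0.006 m and contact force between the fingers and driver above 2 N and linear speed of driver below 0.02 m/s); the arm keeps its last pose, push and grip.
It fails at once if a bystander (block, lamp base or gland) is shifted by more than 30 mm (distance of any of block, base, gland from where it was at the start of the episode above 0.03 m).
It also fails if it takes over 70 s, if anything falls off the work surface, if the arm or the gripper's body presses on something with over 40 N, if the wrist force passes 120 N, or if a joint passes its speed limit or range.

## Robot

A 7-joint arm with a two-finger parallel gripper is mounted at the origin on the work surface. World frame = base frame: x ahead of the robot, y to its left, z up, the work surface at z = 0. Lengths are in m, angles in rad, forces in N, time in s.
With the tool pointing down it reaches from about 0.35 to 0.9 m from the base axis. Payload 19.9 kg.
Tool frame: the origin (TCP) lies on the centre line of the jaws, within the pads' length; the fingertips stand 11 mm ahead of it and the grasp point (between the pads) lies 8 mm behind it; z points along the fingers, y is the line along which they close (so a half turn about z gives the same grasp; the last joint's range is limited). The gripper opens to 85 mm and grips with 20 to 120 N. Pads are 22 mm wide; open, the fingers measure 114 mm over their backs; the gripper's body (76 mm by 85 mm) begins 54 mm behind the grasp point. The pads swing forward as they close: fully open they stand 13 mm farther back than shut.
Start: joints at [-1.163, 0.417, -0.01, 1.614, 0.005, 1.111, -0.053], TCP at [0.272, 0.563, 0.242] pointing down, gripper open.
Joint ranges: [-2.81, 2.81], [-0.39, 2.02], [-1.27, 1.25], [0.06, 2.57], [-1.19, 4.33], [0.19, 2], [-2.82, 2.82]. Speed limits (rad/s): [1.89, 1.89, 2.39, 2.39, 3.01, 3.01, 3.01].

## Interface

Orientations are given as a unit quaternion [w, x, y, z].
In Python, from workcell import * gives the robot as it stands.
- The arm moves only by the tool move_arm, never from a script. Its argument "deltas" is a list of rows, each a list of 5 numbers: the opening in per cent of the stroke, from 0 (shut) to 100 (fully open), then the shift along the tool's x, y, z in units of 25 mm (1.0 is 25 mm), then the turn about the tool's z in degrees. A call has 1 to 20 rows; each row shifts and turns the commanded pose from where the row before left it, along the tool's axes as they then stand; what a row does not reach is not made up. A row lasts 1/8 s, in which the tool goes at most 62.5 mm and 10.7 degrees, less where a joint would pass 70% of its speed; a pose out of reach is approached as far as the arm can. A call is refused whole if a number of a shift passes 1 or a number of a turn 10.7, either way. A call with a gripper value outside its range is refused whole. The fingers move at their own pace and stop on an object; "grip_force" is the grip in N (left out, the last holds). Time passes only in rows, so rows that do not move let the fingers close. It gives the time, the measured TCP pose, the force, the opening and the grip force at its end, in the units of the state.
- sense(): the state, without advancing time (a new reading comes with each control period).
- read_camera(name): name is "scene" or "top" or "wrist"; returns the picture (400x640x3 uint8, red, green, blue); there is no depth.
- camera_params(name): a dict with "vertical_fov" (degrees; the focal length in pixels is half the picture's height over the tangent of half this angle, whatever the lens; pixels are square), "cx", "cy" (the principal point, pixels), "R" (3x3) and "t" (3): a world point X has camera coordinates R X + t; the wrist camera has in their place "tool_from_camera" (4x4, takes a point from camera to tool coordinates, whose origin is the TCP and whose axes are the flange's). Camera axes: x right, y down, z forward; pixel columns grow to the right and rows downward; lengths in m; the calibration is good to about 2 mm. A picture is of the moment at which its call begins: read the wrist's pose just before it. camera_params takes no time and is no camera call.
- close_job(): hands the job in; it is judged then, once.
Trained networks look in the newest picture that a camera, given by its name, has taken for a name from the list of things; names that differ only in an ending like _2 or _b are one class to them, and where a whole thing is asked for, a point or a joint stands for the part that bears it (a point fixed in the world has none). Each returns a list of dicts, best first, with "confidence" (0 to 1); they miss things now and then, are a little off and sometimes report something else, mostly with a low value. They report only what shows in the picture. A call takes as long as a camera call. They do not tell look-alikes from the thing itself.
- look_for(camera, name): "extent" ([centre column, centre row, width, height] as shares, 0 to 1, of the picture: columns of its width, rows of its height, round what is visible of it).
- tip_of(camera, name): "at" ([column, row] as shares, 0 to 1, of the picture: columns of its width, rows of its height: a listed point, or the origin of a listed thing).
The state is a dict: "time_s": time; "joints": joint angles; "qvel": joint speeds; "joint_torque": joint torques, N m; "position": TCP position; "orientation": TCP orientation; "ft_force": force on the tool from outside, world axes, zero at the start; "moment": the same for the moment, N m; "grip_width": finger opening in m; "gripper_force": force on a finger pad.
Only numpy, scipy, OpenCV 4.12 (cv2) and the standard library are available. Lean on these libraries where they do the work, as an engineer would, in place of code of your own. Each camera call takes 0.05 s, during which the arm holds its last target. There are 200 camera calls.

## Working session

There is one attempt and no reset: what is moved stays moved. The work goes in short steps, Python scripts to look and compute and a tool call to move; the robot and the scene stay as the last step left them, time stands still between calls to the robot, and variables do not carry over. Pictures are saved under pics/ and viewed, at most 10 in all, crops included, and the job is handed in when it is done.

Besides the shell and the picture viewer there is one more tool, called after "Emit:" as name([rows], argument=value, ...), one row to a line, values as JSON. move_arm: Moves the arm, as the interface text tells. Its arguments: {"type":"object","properties":{"deltas":{"type":"array","items":{"type":"array","items":{"type":"number"}}},"grip_force":{"type":"number"}},"required":["deltas"]}

```bash
mkdir -p pics; ls
cat > h.py <<'E'
from workcell import *
import numpy as np, cv2
def cam(n):
    p=camera_params(n); f=200/np.tan(np.radians(p["vertical_fov"])/2)
    return p,f
def ray(n,u,v,z):
    p,f=cam(n); d=np.array([(u-p["cx"])/f,(v-p["cy"])/f,1.])
    if n=="wrist":
        from scipy.spatial.transform import Rotation as R
        s=sense(); q=s["orientation"]; Rw=R.from_quat([q[1],q[2],q[3],q[0]]).as_matrix()
        T=np.array(p["tool_from_camera"]); o=Rw@T[:3,3]+s["position"]; d=Rw@T[:3,:3]@d
    else:
        Rm=np.array(p["R"]); o=-Rm.T@np.array(p["t"]); d=Rm.T@d
    return o+d*(z-o[2])/d[2]
def shot(n,fn):
    im=np.ascontiguousarray(read_camera(n)); cv2.imwrite("pics/"+fn,im[:,:,::-1]); return im
E
python3 - <<'E'
from h import *
for n in("top","scene"):
    shot(n,n+"1.png"); print(n,{k:np.round(v,3).tolist() for k,v in camera_params(n).items()})
    for t in("tray","driver","bar","block","base","gland"):
        print(n,t,[(round(r["confidence"],2),np.round(np.array(r["extent"])*[640,400,640,400]).tolist()) for r in look_for(n,t)])
print(sense())
E
```

```text
pics
top {'vertical_fov': 43.282, 'cx': 321.637, 'cy': 193.75, 'R': [[0.014, -1.0, -0.012], [-0.982, -0.011, -0.188], [0.188, 0.015, -0.982]], 't': [0.003, 0.523, 1.067]}
top tray [(0.95, [316.0, 189.0, 103.0, 70.0])]
top driver [(0.87, [185.0, 214.0, 54.0, 32.0]), (0.65, [226.0, 161.0, 24.0, 54.0])]
top bar [(0.85, [309.0, 185.0, 12.0, 85.0]), (0.68, [226.0, 315.0, 47.0, 121.0]), (0.58, [265.0, 92.0, 70.0, 46.0])]
top block [(0.83, [487.0, 209.0, 37.0, 30.0])]
top base [(0.85, [374.0, 95.0, 64.0, 58.0])]
top gland [(0.72, [198.0, 120.0, 21.0, 16.0])]
scene {'vertical_fov': 55.501, 'cx': 320.57, 'cy': 198.767, 'R': [[-0.124, 0.992, -0.005], [0.698, 0.084, -0.711], [-0.705, -0.092, -0.703]], 't': [0.081, -0.335, 1.416]}
scene tray [(0.73, [333.0, 212.0, 91.0, 50.0])]
scene driver [(0.82, [418.0, 236.0, 28.0, 42.0]), (0.7, [446.0, 203.0, 50.0, 23.0])]
scene bar [(0.92, [407.0, 156.0, 34.0, 59.0]), (0.77, [378.0, 298.0, 78.0, 52.0]), (0.62, [338.0, 204.0, 13.0, 61.0])]
scene block [(0.82, [203.0, 187.0, 29.0, 20.0])]
scene base [(0.8, [265.0, 284.0, 68.0, 60.0])]
scene gland [(0.49, [444.0, 272.0, 14.0, 20.0])]
{'time_s': 0.7, 'joints': array([-1.16251738,  0.41738028, -0.01029466,  1.61361623,  0.00472039,
        1.11065215, -0.05300222]), 'qvel': array([-0.00157289, -0.00098961, -0.00094943, -0.00166586,  0.00028738,
       -0.00044267,  0.00015178]), 'joint_torque': array([-2.47667864e-03, -8.64065552e+01,  6.76856898e-01, -4.35168600e+01,
        1.91285141e-02,  2.30843092e-03,  5.58941804e-05]), 'position': array([0.27172867, 0.56282775, 0.2422656 ]), 'orientation': array([ 2.49870112e-05,  2.22996131e-01,  9.74819329e-01, -2.06058234e-05]), 'ft_force': array([ 0.59722066, -0.57679986, -0.60923929]), 'moment': array([-0.0160023 ,  0.00311194, -0.00418496]), 'gripper_force': 0.0, 'grip_width': 0.08520240161354733}
```

Run:
```python
import cv2
im=cv2.imread("pics/top1.png")[50:390,130:530]
cv2.imwrite("pics/top1c.png",cv2.resize(im,None,fx=1.75,fy=1.75,interpolation=cv2.INTER_CUBIC))
```

```text
(no output)
```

View pics/top1c.png

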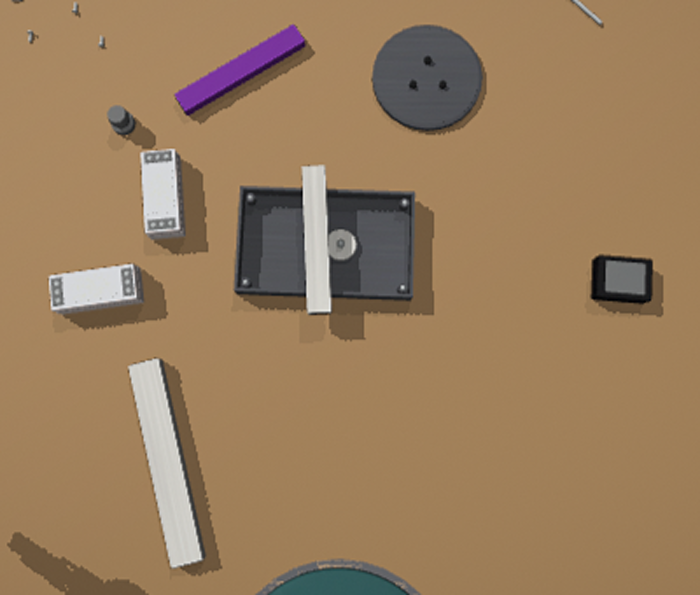

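The crop (1.75x, offset 130,50) shows three bar-like things:
- A purple bar at (240,68), ruled out by its colour.
- A larger aluminium bar at (165,462).
- A smaller aluminium bar lying across the tray at (315,240). It is the smaller of its colour, so it is the bar meant.

There are two driver-like boxes, at (96,288) and (162,193). The one at (96,288), full picture (185,214), is farthest to the robot's left (+y), so I take that one. The seat and pin show at (340,245).

Run:
```python
from h import *
im=cv2.imread("pics/top1.png"); hsv=cv2.cvtColor(im,cv2.COLOR_BGR2HSV)
def blob(box,z,vmin=165,smax=60):
    x,y,w,h=box; m=np.zeros(im.shape[:2],np.uint8)
    m[y:y+h,x:x+w]=((hsv[y:y+h,x:x+w,2]>vmin)&(hsv[y:y+h,x:x+w,1]<smax))*255
    m=cv2.morphologyEx(m,cv2.MORPH_CLOSE,np.ones((9,9)))
    c=max(cv2.findContours(m,cv2.RETR_EXTERNAL,cv2.CHAIN_APPROX_NONE)[0],key=cv2.contourArea)
    P=np.array([ray("top",*p[0],z)[:2] for p in c])
    r=cv2.minAreaRect((P*1000).astype(np.float32)); return np.round(r[0],1),np.round(r[1],1),round(r[2],1),np.round(cv2.boxPoints(r)).tolist()
print("bar",blob((295,135,35,105),.055))
print("driver",blob((152,193,66,45),.04))
print("driver2",blob((205,128,40,65),.04))
print("bigbar",blob((195,245,60,140),.02))
C=lambda u,v,z:np.round(ray("top",130+u/1.75,50+v/1.75,z)*1000,1)
for u,v in((241,187),(414,192),(412,299),(235,293)):print("tray",C(u,v,.035))
print("pin",C(340,243,.028),"disc",C(342,245,.014),"block",C(622,280,.02),"base",C(427,77,.014),"gland",C(118,112,.042))
a=im[188:248,140:240]; b=im[100:260,245:375]
o=np.zeros((480,800,3),np.uint8); a=cv2.resize(a,(400,240),interpolation=2);b=cv2.resize(b,(390,480),interpolation=2)
o[:240,:400]=a;o[:,405:795]=b;cv2.imwrite("pics/conf.png",o)
```

```text
bar (array([540.3,  35.4]), array([189. ,  29.3]), 3.3, [[445.0, 45.0], [447.0, 15.0], [635.0, 26.0], [634.0, 56.0]])
driver (array([476.2, 319.4]), array([ 44.6, 108.9]), 8.9, [[446.0, 370.0], [463.0, 262.0], [507.0, 269.0], [490.0, 377.0]])
driver2 (array([603.6, 240.1]), array([108.6,  45. ]), 6.2, [[547.0, 257.0], [552.0, 212.0], [660.0, 224.0], [655.0, 268.0]])
bigbar (array([261.2, 220.9]), array([252.7,  39.2]), 15.3, [[134.0, 206.0], [144.0, 169.0], [388.0, 235.0], [378.0, 273.0]])
tray [609.5 134.1  35. ]
tray [605.2 -91.   35. ]
tray [465.2 -88.1  35. ]
tray [470.1 137.   35. ]
pin [538.    4.3  28. ] disc [538.2   1.7  14. ] block [ 495.2 -359.2   20. ] base [ 771.9 -110.7   14. ] gland [708.  299.2  42. ]
```

View pics/conf.png

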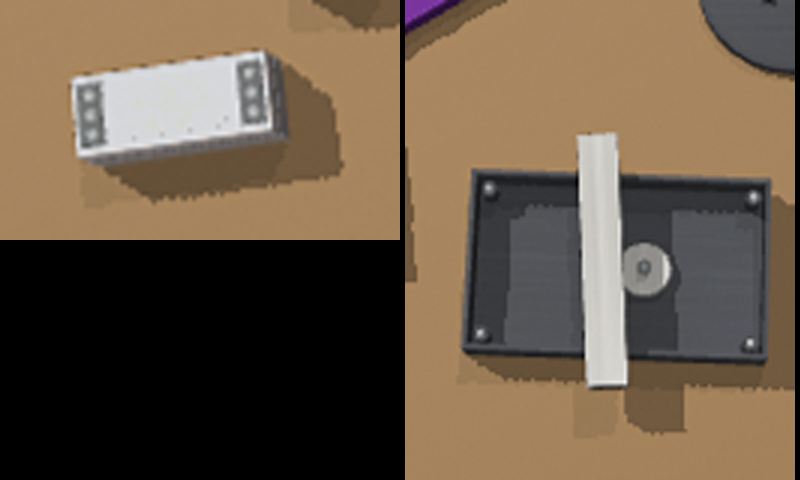

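The enlarged crop confirms the white box with two terminal strips at the far left. It also shows the thin bar across the tray, and the pin at (643,268), about y = -19 mm in the tray frame. Next I move above the bar.

Emit:
move_arm([
  [100,0,0,0.4,-9.7],
  [100,0,0,0.4,-9.7],
  [100,0,0,0.4,-9.7],
  [100,-0.43,-1,0.15,0],
  [100,-0.43,-1,0.15,0],
  [100,-0.43,-1,0.15,0],
  [100,-0.43,-1,0.15,0],
  [100,-0.43,-1,0.15,0],
  [100,-0.43,-1,0.15,0],
  [100,-0.43,-1,0.15,0],
  [100,-0.43,-1,0.15,0],
  [100,-0.43,-1,0.15,0],
  [100,-0.43,-1,0.15,0],
  [100,-0.43,-1,0.15,0],
  [100,-0.43,-1,0.15,0],
  [100,-0.43,-1,0.15,0],
  [100,-0.43,-1,0.15,0],
  [100,-0.43,-1,0.15,0],
  [100,-0.43,-1,0.15,0],
  [100,-0.43,-1,0.15,0],
], grip_force=40)

```text
time_s: 3.2
position: [0.4793, 0.1484, 0.1486]
orientation: [0.0, -0.029, 1.0, 0.0]
ft_force: [0.1, 0.1, -0.4]
grip_width: 0.0853
gripper_force: 0.0
```

Emit:
move_arm([
  [100,-0.44,-0.94,0,0],
  [100,-0.44,-0.94,0,0],
  [100,-0.44,-0.94,0,0],
  [100,-0.44,-0.94,0,0],
  [100,-0.42,-0.94,0,0],
  [100,0,0,0,0],
  [100,0,0,0,0],
])

```text
time_s: 4.08
position: [0.5399, 0.0355, 0.1485]
orientation: [-0.0, -0.029, 1.0, 0.0]
ft_force: [0.3, -0.7, -0.1]
grip_width: 0.0853
gripper_force: 0.0
```

```bash
cat >> h.py <<'E'
def to(x,y,z,ang=None):
    "rest to target in tool units (mm in); ang=world angle of tool y, deg"
    s=sense(); q=s["orientation"]; p=np.array(s["position"])*1000
    cur=np.degrees(np.arctan2(2*(q[2]*q[2])-1+2*q[0]**2, 2*(q[1]*q[2]-q[0]*q[3])))
    a=cur if ang is None else ang; c,sn=np.cos(np.radians(a)),np.sin(np.radians(a))
    d=np.array([x,y,z])-p
    print("t",round(s["time_s"],2),"pos",np.round(p,1),"ang",round(cur,2),"turn",round(cur-a,2),"units",np.round(np.array([-sn*d[0]+c*d[1],c*d[0]+sn*d[1],-d[2]])/25,3),"F",np.round(s["ft_force"],1),"w",round(s["grip_width"]*1000,1),"g",round(s["gripper_force"],1),"j",np.round(s["joints"],2))
E
python3 - <<'E'
from h import *
to(540,35.4,48,93.3)
im=shot("wrist","w1.png")
for t in("bar","tray","driver","seat"):
    try: print(t,[(round(r["confidence"],2),np.round(np.array(r["extent"])*[640,400,640,400]).tolist()) for r in look_for("wrist",t)])
    except Exception as e: print(t,e)
E
```

```text
t 4.08 pos [539.9  35.5 148.5] ang 93.34 turn 0.04 units [-4.000e-03 -4.000e-03  4.021e+00] F [ 0.3 -0.7 -0.1] w 85.3 g 0.0 j [-0.22  0.38  0.12  1.91 -0.06  0.85  1.56]
bar [(0.95, [319.0, 195.0, 44.0, 232.0]), (0.57, [603.0, 13.0, 74.0, 27.0])]
tray [(0.65, [309.0, 191.0, 288.0, 179.0])]
driver [(0.69, [531.0, 256.0, 91.0, 104.0])]
seat [(0.71, [285.0, 189.0, 35.0, 45.0]), (0.68, [604.0, 146.0, 72.0, 63.0])]
```

View pics/w1.png

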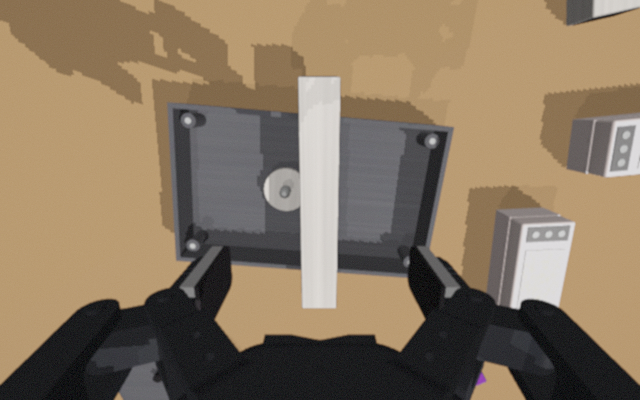

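The wrist view shows the bar at columns 299-340, centred between the fingers, and the pin at (285,190). I go down and grip.

Emit:
move_arm([
  [100,0,0,0.8,0],
  [100,0,0,0.8,0],
  [100,0,0,0.8,0],
  [100,0,0,0.8,0],
  [100,0,0,0.5,0],
  [100,0,0,0.32,0],
  [100,0,0,0,0],
  [20,0,0,0,0],
  [20,0,0,0,0],
  [20,0,0,0,0],
  [20,0,0,0,0],
  [20,0,0,0,0],
  [20,0,0,0,0],
], grip_force=40)

```text
time_s: 5.95
position: [0.5402, 0.035, 0.0485]
orientation: [0.0, -0.029, 1.0, 0.0]
ft_force: [-2.3, -0.4, 7.3]
grip_width: 0.0289
gripper_force: 39.1
```

Run:
```python
from h import *
to(540,-200,150,90)
```

```text
t 5.95 pos [540.2  35.   48.5] ang 93.33 turn 3.33 units [ 9.000e-03 -9.401e+00 -4.060e+00] F [-2.3 -0.4  7.3] w 28.9 g 39.1 j [-0.2   0.54  0.1   1.96 -0.09  0.65  1.58]
```

Emit:
move_arm([
  [20,0,0,-0.6,0],
  [20,0,0,-0.8,0],
  [20,0,0,-0.8,0],
  [20,0,-0.4,-0.5,0],
  [20,0,-0.9,0,0],
  [20,0,-0.9,0,0],
  [20,0,-0.9,0,0],
  [20,0,-0.9,0,0],
  [20,0,-0.9,0,0],
  [20,0,-0.9,0,0],
  [20,0,-0.9,0,0],
  [20,0,-0.9,0,0],
  [20,0,-0.9,0,0],
  [20,0,-0.9,0,0],
  [20,0,0,0.8,0],
  [20,0,0,0.8,0],
  [20,0,0,0.8,0],
  [20,0,0,0.8,0],
  [20,0,0,0,0],
])

```text
time_s: 8.32
position: [0.5528, -0.1992, 0.0338]
orientation: [-0.001, -0.029, 1.0, 0.0]
ft_force: [-0.3, -0.5, -1.1]
grip_width: 0.029
gripper_force: 40.3
```

Run:
```python
from h import *
to(540,-200,14.5)
```

```text
t 8.32 pos [ 552.8 -199.2   33.8] ang 93.34 turn 0.0 units [ 0.512 -0.002  0.772] F [-0.3 -0.5 -1.1] w 29.0 g 40.3 j [ 0.18  0.63  0.14  1.84 -0.13  0.68  2.03]
```

Emit:
move_arm([
  [20,0,0,0.4,0],
  [20,0,0,0.25,0],
  [20,0,0,0.1,0],
  [20,0,0,0,0],
  [60,0,0,0,0],
  [100,0,0,0,0],
  [100,0,0,0,0],
  [100,0,0,-0.5,0],
  [100,0,0,-1,0],
  [100,0,0,-1,0],
  [100,0,0,-1,0],
  [100,0,0,-1,0],
  [100,0,0,-1,0],
])

```text
time_s: 9.95
position: [0.5537, -0.1997, 0.1562]
orientation: [0.0, -0.029, 1.0, -0.0]
ft_force: [-0.5, 0.3, -0.0]
grip_width: 0.0857
gripper_force: 0.0
```

Run:
```python
from h import *
im=shot("top","top2.png")
to(476.2,319.4,150,98.9)
o=im[100:280,130:530,::-1]; cv2.imwrite("pics/top2c.png",cv2.resize(o,None,fx=2,fy=2,interpolation=2))
print("bar",[(round(r["confidence"],2),np.round(np.array(r["extent"])*[640,400,640,400]).tolist(),np.round(ray("top",r["extent"][0]*640,r["extent"][1]*400,.02),3)) for r in look_for("top","bar")])
```

```text
t 10.0 pos [ 555.  -200.1  159.3] ang 93.32 turn -5.58 units [-0.101 21.018  0.372] F [ 2.5 -1.   4.4] w 85.6 g 0.0 j [ 0.16  0.45  0.17  1.79 -0.1   0.91  2.  ]
bar [(0.91, [227.0, 316.0, 45.0, 119.0], array([0.254, 0.212, 0.02 ])), (0.8, [266.0, 91.0, 70.0, 47.0], array([0.776, 0.146, 0.02 ])), (0.62, [409.0, 149.0, 8.0, 9.0], array([ 0.637, -0.19 ,  0.02 ])), (0.25, [318.0, 190.0, 101.0, 65.0], array([0.536, 0.02 , 0.02 ]))]
```

View pics/top2c.png

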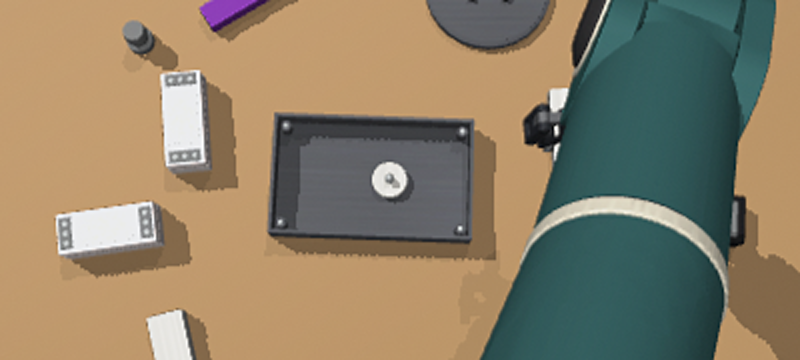

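The tray is now empty, with the pin fully visible at (390,179) of this crop (full 325,189.5). The bar lies under the arm on the right. I go to the driver.

Emit:
move_arm([
  [100,0,0,0,10.55],
  [100,0,0,0,10.55],
  [100,0,0,0,10.55],
  [100,0,0,0,10.55],
  [100,0,0,0,10.55],
  [100,0,0,0,10.55],
  [100,0,0,0,10.55],
  [100,0,0,0,10.55],
  [100,1,0,0,0],
  [100,1,0,0,0],
  [100,1,0,0,0],
  [100,1,0,0,0],
  [100,1,0,0,0],
  [100,1,0,0,0],
  [100,1,0,0,0],
  [100,1,0,0,0],
  [100,1,0,0,0],
  [100,1,0,0,0],
  [100,1,0,0,0],
  [100,1,0,0,0],
])

```text
time_s: 12.55
position: [0.5068, 0.0976, 0.1544]
orientation: [-0.0, 0.65, 0.76, 0.0]
ft_force: [-0.2, 0.7, -0.6]
grip_width: 0.0855
gripper_force: 0.0
```

Emit:
move_arm([
  [100,1,0,0.1,0],
  [100,1,0,0.1,0],
  [100,1,0,0.1,0],
  [100,1,0,0,0],
  [100,1,0,0,0],
  [100,1,0,0,0],
  [100,1,0,0,0],
  [100,1,0.1,0,0],
  [100,1,0,0,0],
  [100,0,0,0,0],
  [100,0,0,0,0],
])

```text
time_s: 13.92
position: [0.4747, 0.3187, 0.1468]
orientation: [0.0, 0.65, 0.76, -0.0]
ft_force: [-0.4, -0.3, 0.4]
grip_width: 0.085
gripper_force: 0.0
```

Run:
```python
from h import *
to(476.2,319.4,22,8.9)
im=shot("wrist","w2.png"); shot("top","top3.png"); s=sense()
print([(round(r["confidence"],2),np.round(np.array(r["extent"])*[640,400,640,400]).tolist()) for r in look_for("wrist","driver")])
for t in ("bar","seat"): print(t,[(round(r["confidence"],2),np.round(np.array(r["extent"])*[640,400,640,400]).tolist(),np.round(ray("top",r["extent"][0]*640,r["extent"][1]*400,.02),3)) for r in look_for("top",t)])
print("pin tip by tip_of",[ (r["confidence"],np.array(r["at"])*[640,400]) for r in tip_of("top","seat")])
C=lambda u,v,z:np.round(ray("top",130+u/2,100+v/2,z)*1000,1)
for u,v in((276,114),(474,120),(472,242),(268,235)):print("tray",C(u,v,.035))
print("pin",C(390,178,.028),C(390,180,.014))
```

```text
t 13.93 pos [474.7 318.7 146.8] ang 8.91 turn 0.01 units [0.017 0.063 4.991] F [-0.4 -0.3  0.4] w 85.0 g 0.0 j [-0.95  0.46  0.38  1.84 -0.21  0.88 -0.31]
[(0.97, [321.0, 195.0, 62.0, 128.0]), (0.71, [443.0, 288.0, 135.0, 69.0])]
bar [(0.78, [413.0, 184.0, 18.0, 83.0], array([ 0.552, -0.197,  0.02 ])), (0.74, [267.0, 91.0, 72.0, 47.0], array([0.775, 0.144, 0.02 ])), (0.65, [226.0, 318.0, 48.0, 119.0], array([0.251, 0.216, 0.02 ]))]
seat [(0.63, [324.0, 190.0, 20.0, 18.0], array([0.538, 0.004, 0.02 ]))]Traceback (most recent call last):
  File "<stdin>", line 6, in <module>
ValueError: it knows: bar, base, block, driver, gland, tray
```

View pics/w2.png

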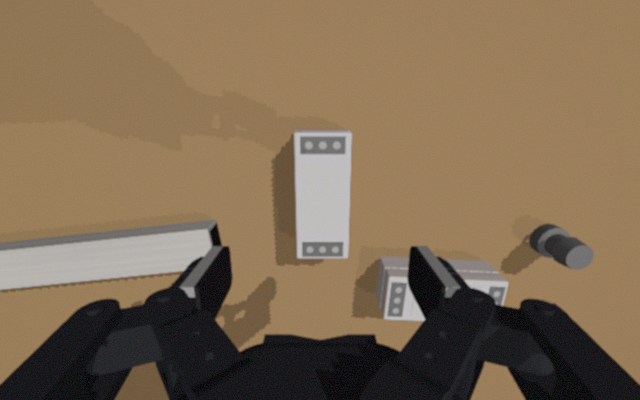

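View pics/top3.png

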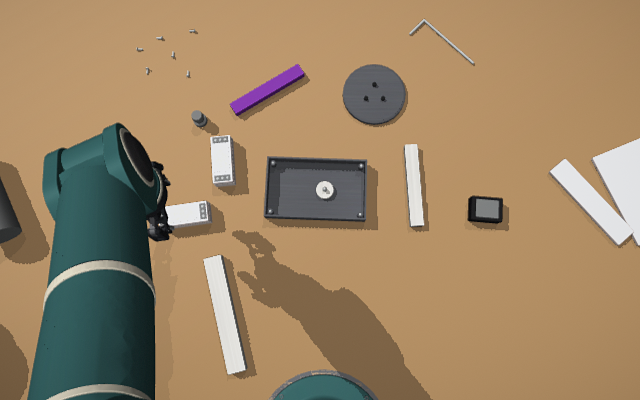

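The top view shows the bar on the bench at (414,185), clear of the tray. The wrist view shows the driver's top face at (294-351, 131-258), between the fingers. I refine the driver, tray and pin positions.

Run:
```python
from h import *
im=cv2.imread("pics/w2.png")
c=[(294,131),(351,131),(349,258),(297,258)]
P=np.array([ray("wrist",u,v,.04)*1000 for u,v in c]); print(P.round(1).tolist(),P.mean(0).round(1), "long ang",np.degrees(np.arctan2(*((P[0]+P[1]-P[2]-P[3])[[1,0]]))))
im=cv2.imread("pics/top3.png"); g=cv2.cvtColor(im,cv2.COLOR_BGR2HSV)
m=(g[150:230,255:375,1]<70).astype(np.uint8)
cnt=max(cv2.findContours(m,cv2.RETR_EXTERNAL,cv2.CHAIN_APPROX_NONE)[0],key=cv2.contourArea)+[255,150]
Q=np.array([ray("top",*p[0],.035)[:2]*1000 for p in cnt],np.float32); r=cv2.minAreaRect(Q); print("tray",r)
s=cv2.cvtColor(im,cv2.COLOR_BGR2GRAY)[170:210,300:350]; k=np.argwhere(s>150); 
print("disc",k.shape, np.round(ray("top",*(k.mean(0)[::-1]+[300,170]),.015)*1000,1), np.round((k.mean(0)[::-1]+[300,170]),1))
```

```text
[[446.1, 369.1, 40.0], [490.1, 375.9, 40.0], [508.2, 267.9, 40.0], [462.9, 260.9, 40.0]] [476.8 318.4  40. ] long ang 99.17514154350214
tray ((538.171630859375, 24.180938720703125), (228.06932067871094, 142.77517700195312), 88.64083099365234)
disc (226, 2) [539.8   4.6  15. ] [324.2 189.2]
```

Emit:
move_arm([
  [100,0,0.08,0.8,0],
  [100,0,0,0.9,0],
  [100,0,0,0.9,0],
  [100,0,0,0.9,0],
  [100,0,0,0.9,0],
  [100,0,0,0.4,0],
  [100,0,0,0.19,0],
  [100,0,0,0,0],
  [30,0,0,0,0],
  [30,0,0,0,0],
  [30,0,0,0,0],
  [30,0,0,0,0],
  [30,0,0,0,0],
], grip_force=70)

```text
time_s: 15.8
position: [0.477, 0.32, 0.0227]
orientation: [0.0, 0.65, 0.76, 0.0]
ft_force: [-1.5, -0.3, 7.5]
grip_width: 0.0448
gripper_force: 72.6
```

Emit:
move_arm([
  [30,0,0,-0.5,0],
  [30,0,0,-0.8,0],
  [30,0,0,-0.8,0],
  [30,0,0,-0.8,0],
  [30,0,0,0,5],
  [30,0,0,0,5],
])

```text
time_s: 16.55
position: [0.4768, 0.32, 0.0959]
orientation: [-0.0, 0.715, 0.699, 0.001]
ft_force: [0.8, -0.3, -4.1]
grip_width: 0.0447
gripper_force: 72.4
```

Run:
```python
from h import *
to(538,4,60,-1.3)
```

```text
t 16.55 pos [476.8 320.   95.9] ang -1.23 turn 0.07 units [-12.58    2.733   1.437] F [ 0.8 -0.3 -4.1] w 44.7 g 72.4 j [-0.96  0.54  0.4   1.87 -0.29  0.79 -0.42]
```

Emit:
move_arm([
  [30,-0.9,0.21,0,0],
  [30,-0.97,0.21,0,0],
  [30,-0.97,0.21,0,0],
  [30,-0.97,0.21,0,0],
  [30,-0.97,0.21,0,0],
  [30,-0.97,0.21,0,0],
  [30,-0.97,0.21,0,0],
  [30,-0.97,0.21,0,0],
  [30,-0.97,0.21,0,0],
  [30,-0.97,0.21,0,0],
  [30,-0.97,0.21,0,0],
  [30,-0.97,0.21,0,0],
  [30,-0.97,0.21,0,0],
  [30,0,0,0.5,0],
  [30,0,0,0.5,0],
  [30,0,0,0.4,0],
  [30,0,0,0,0],
])

```text
time_s: 18.68
position: [0.5385, 0.0055, 0.0588]
orientation: [-0.0, 0.713, 0.701, -0.001]
ft_force: [0.0, -0.1, -2.4]
grip_width: 0.045
gripper_force: 72.2
```

Run:
```python
from h import *
to(538,5,54)
shot("wrist","w3.png"); im=shot("top","top4.png")[:,:,::-1]
cv2.imwrite("pics/top4c.png",cv2.resize(im[130:250,240:390],None,fx=4,fy=4,interpolation=2))
```

```text
t 18.68 pos [538.5   5.5  58.8] ang -1.02 turn 0.0 units [-0.02 -0.02  0.19] F [ 0.  -0.1 -2.4] w 45.0 g 72.2 j [-0.39  0.55  0.41  1.97 -0.34  0.69  0.21]
```

View pics/w3.png

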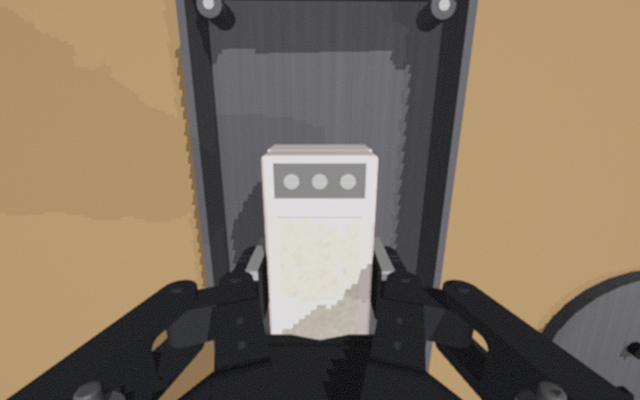

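The wrist view shows the driver held straight inside the tray, with its end face at row 150 and midway between the walls. I lower it gently and feel for the pin.

Emit:
move_arm([
  [30,-0.02,-0.02,0.15,0],
  [30,0,0,0.15,0],
  [30,0,0,0.15,0],
  [30,0,0,0.1,0],
  [30,0,0,0,0],
  [30,0,0,0,0],
])

```text
time_s: 19.52
position: [0.5389, 0.0046, 0.0459]
orientation: [0.0, 0.714, 0.701, 0.0]
ft_force: [4.1, 0.9, -6.1]
grip_width: 0.0448
gripper_force: 72.3
```

Run:
```python
from h import *
to(538,5,28)
```

```text
t 19.52 pos [538.9   4.6  45.9] ang -1.06 turn 0.0 units [ 0.015 -0.035  0.716] F [ 4.1  0.9 -6.1] w 44.8 g 72.3 j [-0.38  0.57  0.4   1.97 -0.35  0.66  0.22]
```

Emit:
move_arm([
  [30,0,0,0.1,0],
  [30,0,0,0.1,0],
  [30,0,0,0.1,0],
  [30,0,0,0,0],
  [30,0,0,0,0],
])

```text
time_s: 20.15
position: [0.5392, 0.0047, 0.0385]
orientation: [0.0, 0.714, 0.701, 0.0]
ft_force: [4.8, 1.9, 0.4]
grip_width: 0.0446
gripper_force: 72.6
```

Run:
```python
from h import *
to(538,5,28)
```

```text
t 20.15 pos [539.2   4.7  38.5] ang -1.07 turn 0.0 units [ 0.012 -0.047  0.42 ] F [4.8 1.9 0.4] w 44.6 g 72.6 j [-0.38  0.59  0.39  1.98 -0.36  0.64  0.22]
```

Emit:
move_arm([
  [30,0,0.05,0.04,0],
  [30,0,0,0.04,0],
  [30,0,0,0,0],
  [30,0,0,0.1,0],
  [30,0,0,0.1,0],
  [30,0,0,0,0],
  [30,0,0,0,0],
])

```text
time_s: 21.02
position: [0.5396, 0.0044, 0.0313]
orientation: [-0.0, 0.714, 0.7, -0.0]
ft_force: [-3.4, 0.1, 4.6]
grip_width: 0.0448
gripper_force: 73.3
```

Run:
```python
from h import *
to(538,5,28)
```

```text
t 21.02 pos [539.6   4.4  31.3] ang -1.08 turn 0.0 units [ 0.021 -0.065  0.133] F [-3.4  0.1  4.6] w 44.8 g 73.3 j [-0.37  0.6   0.38  1.97 -0.36  0.63  0.23]
```

Emit:
move_arm([
  [30,0,0,0.06,0],
  [30,0,0,0.06,0],
  [30,0,0,0.03,0],
  [30,0,0,0,0],
  [30,0,0,0,0],
], grip_force=90)

```text
time_s: 21.65
position: [0.5397, 0.0044, 0.0286]
orientation: [-0.0, 0.714, 0.7, 0.0]
ft_force: [-12.0, 1.6, 30.7]
grip_width: 0.0446
gripper_force: 97.0
```

Run:
```python
from h import *
to(538,5,28)
```

```text
t 21.65 pos [539.7   4.4  28.6] ang -1.08 turn 0.0 units [ 0.021 -0.067  0.023] F [-12.    1.6  30.7] w 44.6 g 97.0 j [-0.37  0.6   0.38  1.97 -0.37  0.63  0.23]
```

It reached the firm stop at TCP z = 28.6 mm, which puts the underside at about 6 mm, with clear force. One last check on the picture before handing in.

Run:
```python
from h import *
a=shot("scene","sc2.png")[130:330,150:500,::-1]
cv2.imwrite("pics/sc2c.png",cv2.resize(a,None,fx=2.2,fy=2.2,interpolation=2))
to(538,5,28)
```

```text
t 21.7 pos [539.7   4.5  28.6] ang -1.09 turn 0.0 units [ 0.021 -0.069  0.025] F [-11.6   0.6  31.7] w 44.3 g 97.0 j [-0.37  0.6   0.38  1.97 -0.37  0.63  0.23]
```

View pics/sc2c.png

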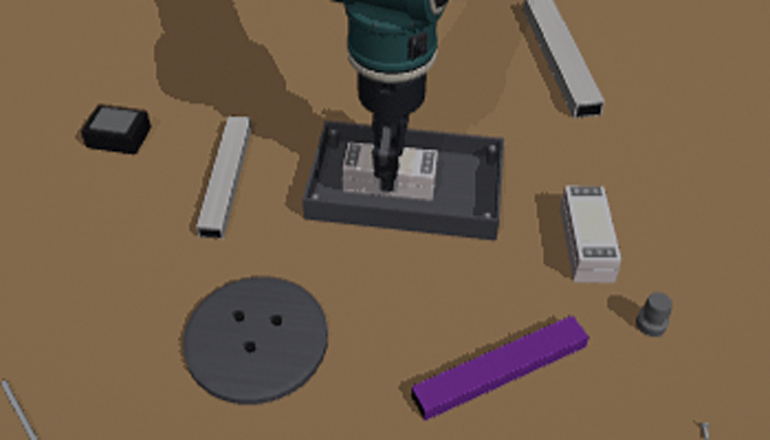

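The picture shows the driver level and low in the tray at (390,172), the bar on the bench at (223,177), and the other things where they were.

```bash
python3 -c "
from workcell import *
print(close_job())"
```

```text
the job is handed in; nothing more can be done
None
```

I handed the job in with the bar lying on the bench clear of the tray and the driver over the pin, held pressed to the stop with its underside about 6 mm above the bench; the hand-in gave no verdict.

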